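Roll the knurled wheel to set a carver's clamp to its gauge pointer

ROBOT

A 7-joint arm with a two-finger parallel gripper is mounted at the origin on the work surface. World frame = base frame: x ahead of the robot, y to its left, z up, the work surface at z = 0. Lengths are in m, angles in rad, forces in N, time in s.
With the tool pointing down it reaches from about 0.4 to 0.85 m from the base axis. Payload 4.5 kg.
Tool frame: the origin (TCP) lies on the centre line of the jaws, within the pads' length; the fingertips stand 25 mm ahead of it and the grasp point (between the pads) lies 6 mm ahead of it; z points along the fingers, y is the direction in which the jaws open and shut (so a half turn about z gives the same grasp; the last joint's range is limited). The gripper opens to 88 mm and grips with 3 to 60 N. Pads are 18 mm wide; open, the fingers measure 123 mm over their backs; the gripper's body (75 mm by 187 mm) begins 45 mm behind the grasp point.
Start: joints at [1.14, 0.689, -0.195, 1.565, 0.157, 0.902, -0.215], TCP at [0.28, -0.559, 0.227] pointing down, gripper open.
Joint ranges: [-3.01, 3.01], [-0.46, 2.08], [-1.47, 1.51], [0.13, 2.56], [-1, 4.14], [0.04, 2.09], [-2.66, 2.66]. Speed limits (rad/s): [2.57, 2.57, 3.14, 3.14, 3.14, 3.14, 3.14].

INTERFACE

Orientations are given as a unit quaternion [x, y, z, w].
In Python, from plant import r, eyes gives the robot as it stands.
- The arm moves only by the tool servo_tool, never from a script. Its argument "deltas" is a list of rows, each an object of numbers: "dx", "dy", "dz": the shift along the tool's x, y, z in units of 60 mm (1.0 is 60 mm); "ax", "ay", "az": the turn, a rotation vector about the tool's x, y, z in units of 6 degrees (1.0 is 6 degrees); "hand": the finger opening in mm, from 0 to 88.1. A call has 1 to 10 rows; each row is the pose to reach, as a shift and turn from the pose commanded when the call began, along the tool's axes at that moment; what a row does not reach only later rows make up. A row lasts 1/8 s, in which the tool goes at most 62.5 mm and 10.7 degrees, less where a joint would pass 70% of its speed; a pose out of reach is approached as far as the arm can. A call with a gripper value outside its range is refused whole. The fingers move at their own pace and stop on an object; "newtons" is the grip in N (left out, the last holds). Time passes only in rows, so rows that repeat a pose let the fingers close. It gives the time, the measured TCP pose, the force and the opening at its end, in the units of the state.
- r.get_state(): the state, without advancing time (a new reading comes with each control period).
- eyes.snapshot(name): name is "side" or "top" or "wrist"; returns (picture, depth): 384x512x3 uint8, red, green, blue; 384x512 float32, m along the optical axis (not along the pixel's ray), 0 where there is no reading.
- eyes.camera_model(name): a dict with "fx", "fy", "cx", "cy" (pixels), "k1" (the pictures are not rectified: a ray, as slopes to the right and down, at radius r is drawn at 1 + k1 r^2 times it, then the intrinsics apply), "pose" (4x4, takes a point from camera to world coordinates). Camera axes: x right, y up, looking along -z (the intrinsics and any distortion apply to the point x, -y, -z); pixel columns grow to the right and rows downward; lengths in m; the calibration is good to about 2 mm. A picture is of the moment at which its call begins: read the wrist's pose just before it. camera_model takes no time and is no camera call; for the wrist camera it gives the pose at the moment of the call.
- r.finish_job(): hands the job in, once; it reports no verdict.
The state is a dict: "clock": time; "q": joint angles; "qd": joint speeds; "joint_torque": joint torques, N m; "tool_pos": TCP position; "eef_rot": TCP orientation; "contact_force": force on the tool from outside, world axes, zero at the start; "moment": the same for the moment, N m; "opening": opening from 0.0 (shut) to 1.0 (fully open).
Only numpy, scipy, OpenCV 4.12 (cv2) and the standard library are available. Lean on these libraries where they do the work, as an engineer would, in place of code of your own. Each camera call takes 0.05 s, during which the arm holds its last target.

TASK

Set the opening of the carver's bench clamp for the next bowl foot: roll the knurled wheel under a fingertip until the sliding jaw has closed to the gauge pointer, so that the face of the jaw is in line with the pointer's blade. Move the jaw only by the wheel: do not touch the jaw or the pointer, and leave the bowl blank, ring, chisel and mallet lying where they are. Pick nothing up, and finish with the hand clear.

Things in the scene. Friction and masses are not known exactly. Their poses are not given: they have to be found in the camera images.
- clamp: Low green bench clamp, fixed to the table; bed 90 (x) x 330 (y) x 18 mm high. Origin: centre of its underside; z up, turned up to 0.4 rad. Along its y: fixed jaw at the -y end (face at y = -120 mm, 73 mm high), sliding jaw, wheel at the +y end between two cheeks (6 mm thick, at x = +-34, y 48 to 142, tops 78 mm high). Rule with pointer along the +x edge (x 45 to 67, 18 mm high).
- wheel: Knurled steel wheel, 72 mm diameter, 26 mm wide; origin at its centre (x 0, y 95, z 60 mm in the clamp's frame), turns with it; axle level along the clamp's x. Rolling its top towards the fixed jaw (clamp's -y) closes the sliding jaw, the other way opens it: 14 mm per rad, or 0.39 mm per mm of rim travel. Turns easily (1 N at the rim), does not coast, stays where left.
- wheel_top (a point): Topmost point of the wheel's rim, on its mid-plane, 96 mm above the table; does not turn with the wheel. The wheel is rigid and does not sink: a fingertip bearing on it from above with some 3 to 10 N and moved level along the clamp's y rolls it without slipping, while the tip covers this point. Axes as the clamp's.
- jaw: Sliding jaw, dark steel block 66 (x) x 34 (y) mm, wood-lined, top 73 mm above the table; slides along the clamp's y, geared to the wheel by a bright rack bar. Origin: in the plane of its face (side towards the fixed jaw), 20 mm above the table. Starts fully open (face at y = -30 mm in the clamp's frame, gap 90 mm), can close by 50 mm. Not to be touched.
- jaw_index (a point): Outer (+x) end of the small steel lug on the sliding jaw, in the plane of the jaw's face, 42 mm above the table, x = 44 mm in the clamp's frame. Axes as the clamp's. The jaw is set when this point and gauge_mark have the same y in the clamp's frame.
- gauge_mark (a point): Top middle of the pointer's blade, 60 mm above the table, x = 56 mm in the clamp's frame. Set 12 to 34 mm towards the fixed jaw (-y) from the jaw's start; it stays there. Axes as the clamp's.
- pointer: Gauge pointer on the rule: dark foot 18 x 16 x 10 mm with a thin upright steel blade, 2 mm thick in y, 12 mm wide in x, 42 mm high over the rule. Origin under the middle of its foot. Not to be touched.
- bowl: Loose turned wooden bowl blank, solid, narrow foot down and flat top, 112 mm across, 42 mm high; origin under its centre. Bystander.
- ferrule_ring: Loose pale wooden ring, outside 56 mm, 26 mm high; origin under its centre. Bystander.
- chisel: Loose carving chisel lying flat, 205 mm long (105 mm wooden handle to its -x, blade to +x), 24 mm thick; origin on the table under the ferrule. Bystander.
- mallet: Loose carver's palm mallet standing on its brass head, 62 mm across, short dark wooden handle up, 118 mm high; origin under its centre. Bystander.

How it is judged:
On the way, in this order (a step that is already met when the one before it is completed fails the run):
1. a fingertip bears on the wheel while the jaw is still open of the pointer (contact force between the fingers and wheel above 0.5 N and y of jaw_index in the frame of gauge_mark above 0.004 m), for 0.1 s.
2. the jaw's face comes in line with the pointer (y of jaw_index in the frame of gauge_mark between -0.0025 and 0.0025 m), for 0.2 s.
At the end, for the whole second after the job is handed in: The sliding jaw's face is in line with the gauge pointer's blade to within 2.5 mm either way and at rest, and the bystanders are within 20 mm of where they stood (all of step 2 and linear speed of jaw below 0.002 m/s and distance of each of bowl, ferrule_ring, chisel, mallet from where it was at the start of the episode below 0.02 m); the robot touches nothing.
It fails at once if the wheel is turned with the arm or the gripper's body instead of the fingers (contact force between the arm and wheel above 0.5 N).
It fails at once if the robot touches the sliding jaw (contact force between any of the fingers, the arm and jaw above 0.5 N).
It fails at once if the gauge pointer is moved (distance of gauge_mark from where it was at the start of the episode above 0.002 m).
It fails at once if the robot touches the gauge pointer (contact force between any of the fingers, the arm and pointer above 0.5 N).
It fails at once if a bystander is lifted, carried or pushed more than 20 mm (distance of any of bowl, ferrule_ring, chisel, mallet from where it was at the start of the episode above 0.02 m).
It also fails if it takes over 51 s, if anything falls off the work surface, if the arm or the gripper's body presses on something with over 40 N, if the wrist force passes 120 N, or if a joint passes its speed limit or range.

## Working session

There is one attempt and no reset: what is moved stays moved. The work goes in short steps, Python scripts to look and compute and a tool call to move; the robot and the scene stay as the last step left them, time stands still between calls to the robot, and variables do not carry over. Pictures are saved under pics/ and viewed, and the job is handed in when it is done.

Besides the shell and the picture viewer there is one more tool, called after ">>>" by a JSON object that holds its "fn" and its "kwargs". servo_tool: Moves the arm, as the interface text tells. Its arguments: {"type":"object","properties":{"deltas":{"type":"array","items":{"type":"object","properties":{"dx":{"type":"number"},"dy":{"type":"number"},"dz":{"type":"number"},"ax":{"type":"number"},"ay":{"type":"number"},"az":{"type":"number"},"hand":{"type":"number"}}}},"newtons":{"type":"number"}},"required":["deltas"]}

```bash
ls; mkdir -p pics; python3 - <<'E'
from plant import r, eyes
import cv2,numpy as np
print(r.get_state())
for n in ("side","top"):
    p,d=eyes.snapshot(n); cv2.imwrite(f"pics/{n}0.png",p[:,:,::-1]); np.save(f"pics/{n}0.npy",d)
    m=eyes.camera_model(n); print(n,m)
E
```

```text
pics
{'clock': 0.0, 'q': array([ 1.13978382,  0.68998257, -0.19449407,  1.56636431,  0.15730742,
        0.90251898, -0.21508253]), 'qd': array([ 0.00038158, -0.00227867,  0.00165712, -0.00052148, -0.00103819,
        0.00014941, -0.00125365]), 'joint_torque': array([-5.39447228e-04, -5.27552927e+01, -1.26729079e+00, -1.53424501e+01,
       -5.27052570e-02,  6.58135643e-03,  1.72115138e-04]), 'tool_pos': array([ 0.27979779, -0.55811867,  0.22590504]), 'eef_rot': array([ 9.73103793e-01,  2.30365194e-01, -2.93286132e-04, -8.93990881e-04]), 'contact_force': array([-0.49358996, -0.15572274,  0.26467805]), 'moment': array([-0.04458432, -0.02377341,  0.06251107]), 'opening': 1.000455249871717}
side {'fx': 443.8844443711038, 'fy': 443.8844443711038, 'cx': 256.4363133477239, 'cy': 193.02948254207524, 'k1': 0.025653438298670835, 'pose': array([[ 0.91519152,  0.27507546, -0.29454705,  0.33758332],
       [-0.4029423 ,  0.6102565 , -0.68207368, -0.54381728],
       [-0.00787248,  0.74291352,  0.66934111,  0.57142333],
       [ 0.        ,  0.        ,  0.        ,  1.        ]])}
top {'fx': 347.941613781622, 'fy': 347.941613781622, 'cx': 253.4197747474683, 'cy': 187.5814569190768, 'k1': -0.0518336938544094, 'pose': array([[ 0.01275796,  0.98967334, -0.14277228,  0.46906486],
       [-0.99981543,  0.01057475, -0.0160399 , -0.0550683 ],
       [-0.01436448,  0.14295056,  0.98962558,  0.72972464],
       [ 0.        ,  0.        ,  0.        ,  1.        ]])}
```

View pics/side0.png

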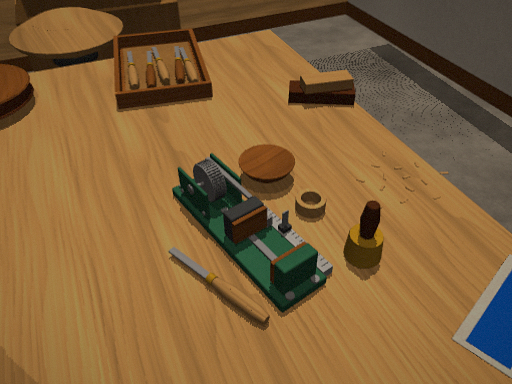

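View pics/top0.png

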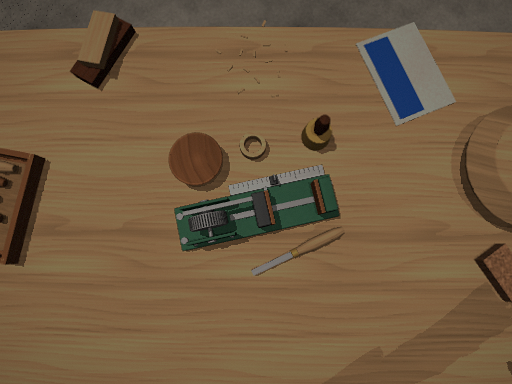

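The top view shows the wheel at about (209,220), the jaw at (262,209), the pointer at (273,180) and the fixed jaw at (320,196). Next I'll enlarge these areas.

```bash
cat > h.py <<'E'
import numpy as np,cv2
def ray(m,u,v):
    xd=np.array([(u-m["cx"])/m["fx"],(v-m["cy"])/m["fy"]]); x=xd.copy()
    for _ in range(20): x=xd/(1+m["k1"]*(x@x))
    P=np.array(m["pose"]); return P[:3,3],P[:3,:3]@np.array([x[0],-x[1],-1.])
def onz(m,u,v,z):
    o,d=ray(m,u,v); return o+d*(z-o[2])/d[2]
def proj(m,p):
    P=np.array(m["pose"]); c=P[:3,:3].T@(np.asarray(p)-P[:3,3]); x=np.array([c[0],-c[1]])/-c[2]
    x=x*(1+m["k1"]*(x@x)); return x[0]*m["fx"]+m["cx"],x[1]*m["fy"]+m["cy"]
def crop(f,o,x0,y0,x1,y1,s):
    i=cv2.imread(f)[y0:y1,x0:x1]; i=cv2.resize(i,None,fx=s,fy=s,interpolation=cv2.INTER_CUBIC)
    for x in range((x0//10+1)*10,x1,10):
        cv2.line(i,(int((x-x0+.5)*s),0),(int((x-x0+.5)*s),4 if x%50 else 12),(255,255,255),1)
        if x%50==0: cv2.putText(i,str(x),(int((x-x0)*s),24),0,.4,(255,255,255))
    for y in range((y0//10+1)*10,y1,10):
        cv2.line(i,(0,int((y-y0+.5)*s)),(4 if y%50 else 12,int((y-y0+.5)*s)),(255,255,255),1)
        if y%50==0: cv2.putText(i,str(y),(14,int((y-y0)*s)),0,.4,(255,255,255))
    cv2.imwrite(o,i)
E
python3 -c "
from h import *
crop('pics/top0.png','pics/top0c.png',165,155,345,260,4.4)
crop('pics/side0.png','pics/side0c.png',165,145,335,310,3.6)"
```

```text
(no output)
```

View pics/top0c.png

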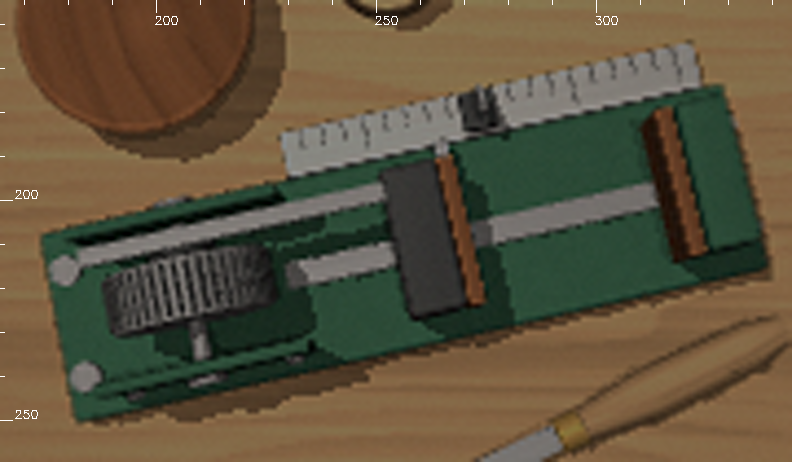

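View pics/side0c.png

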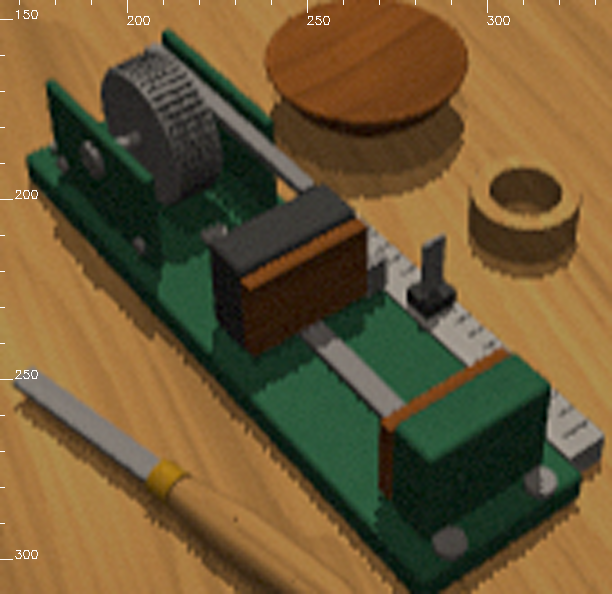

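```bash
cat > fit.py <<'E'
from h import *
from plant import eyes
from scipy.optimize import least_squares
T=lambda x,y:(165+x/4.4-.5,155+y/4.4-.5)
S=lambda x,y:(165+x/3.6-.5,145+y/3.6-.5)
obs={'top':[((45,165,18),T(42,235)),((45,-165,18),T(722,86)),((-45,-165,18),T(770,267)),((-45,165,18),T(77,417)),((33,-30,73),T(453,155)),((-33,-30,73),T(484,303))],
'side':[((45,-165,18),S(580,473)),((-45,-165,18),S(418,578)),((-45,165,18),S(30,153)),((33,-30,73),S(367,224)),((-33,-30,73),S(242,289))]}
M={n:eyes.camera_model(n) for n in obs}
def W(p,q):
    c,s=np.cos(p[2]),np.sin(p[2]);q=np.array(q)/1000
    return np.array([p[0]+c*q[0]-s*q[1],p[1]+s*q[0]+c*q[1],q[2]])
def res(p,names): return np.concatenate([np.subtract(proj(M[n],W(p,q)),o) for n in names for q,o in obs[n]])
for names in (['top'],['side'],['top','side']):
    s=least_squares(res,[.45,0,0],args=(names,)); p=s.x
    print(names,p.round(4)); print(s.fun.reshape(-1,2).round(1).tolist())
np.save('clamp.npy',p)
if __name__=='__main__':
    for n,o,z,x in (('top',T(487,88),60,56),('side',S(434,238),60,56),('top',T(443,146),42,44),('side',S(378,262),42,44)):
        w=onz(M[n],*o,z/1000); d=w[:2]-p[:2];c,s_=np.cos(p[2]),np.sin(p[2])
        print(n,z,(c*d[0]+s_*d[1])*1000,(-s_*d[0]+c*d[1])*1000)
    print('wheel top',W(p,(0,95,96)),'side/proj',proj(M['top'],W(p,(0,95,96))),proj(M['side'],W(p,(0,95,96))))
E
python3 fit.py
```

```text
['top'] [ 0.5221 -0.0496  0.2262]
[[-0.8, -0.7], [0.4, -0.5], [0.2, 0.7], [-0.7, 1.2], [0.1, -0.5], [0.7, -0.2]]
['side'] [ 0.5211 -0.0482  0.2206]
[[0.3, 0.8], [-0.5, 1.7], [-1.6, -0.3], [0.2, -1.3], [1.3, -1.9]]
['top', 'side'] [ 0.5215 -0.0489  0.2228]
[[-1.1, -0.6], [0.3, 0.0], [-0.2, 1.3], [-1.2, 1.3], [-0.2, -0.2], [0.3, 0.2], [0.9, 0.8], [0.2, 1.9], [-1.5, -0.0], [0.5, -1.1], [1.7, -1.6]]
top 60 60.47473651135345 -52.1697057037402
side 60 57.84086568114038 -46.67914127687757
top 42 41.62097062009565 -28.405771429698152
side 42 39.037412192771406 -29.47202248419078
wheel top [0.50047164 0.04375328 0.096     ] side/proj (np.float64(204.4236866152567), np.float64(219.65888142038207)) (np.float64(207.83524769702734), np.float64(163.97725851778836))
```

```bash
cat > go.py <<'E'
import sys,numpy as np
from plant import r,eyes
from scipy.spatial.transform import Rotation as R
from fit import W
p=np.load('clamp.npy')
def go(q,yaw=None):
    st=r.get_state(); A=R.from_quat(st['eef_rot']); t=np.array(st['tool_pos'])
    w=W(p,q); d=A.inv().apply(w-t)
    yaw=p[2] if yaw is None else yaw
    B=R.from_matrix(np.array([[np.cos(yaw),np.sin(yaw),0],[np.sin(yaw),-np.cos(yaw),0],[0,0,-1]]))
    print('target',w.round(4),'d units',(d/.06).round(3),'turn units',np.rad2deg((A.inv()*B).as_rotvec()/6).round(3))
E
python3 - <<'E' | tail -5
from go import *
st=r.get_state();m=eyes.camera_model('wrist');P=np.array(m['pose'])
A=R.from_quat(st['eef_rot']).as_matrix()
print(m['fx'],(A.T@(P[:3,3]-st['tool_pos'])).round(3),(A.T@P[:3,:3]).round(3).tolist())
go((0,107,200)); go((0,95,240))
E
```

```text
['top', 'side'] [ 0.5215 -0.0489  0.2228]
[[-1.1, -0.6], [0.3, 0.0], [-0.2, 1.3], [-1.2, 1.3], [-0.2, -0.2], [0.3, 0.2], [0.9, 0.8], [0.2, 1.9], [-1.5, -0.0], [0.5, -1.1], [1.7, -1.6]]
328.13770527302563 [ 0.069  0.001 -0.158] [[0.0, 0.963, 0.269], [1.0, -0.0, -0.001], [-0.001, 0.269, -0.963]]
target [0.4978 0.0555 0.2   ] d units [ 7.832 -7.513  0.444] turn units [-0.016  0.003  2.311]
target [0.5005 0.0438 0.24  ] d units [ 7.784 -7.32  -0.223] turn units [-0.016  0.003  2.311]
```

```bash
python3 - <<'E' | tail -1
from go import *
go((0,-40,200))
E
```

```text
target [ 0.5303 -0.0879  0.2   ] d units [ 7.245 -5.135  0.441] turn units [-0.016  0.003  2.311]
```

>>> {"fn": "servo_tool", "kwargs": {"deltas": [{"dx":0.4,"dy":-0.28,"dz":0.02,"az":0.2,"hand":0},{"dx":1.2,"dy":-0.85,"dz":0.05,"az":0.5,"hand":0},{"dx":2.1,"dy":-1.5,"dz":0.1,"az":0.8,"hand":0},{"dx":3.0,"dy":-2.1,"dz":0.15,"az":1.1,"hand":0},{"dx":3.9,"dy":-2.75,"dz":0.2,"az":1.4,"hand":0},{"dx":4.8,"dy":-3.4,"dz":0.25,"az":1.7,"hand":0},{"dx":5.7,"dy":-4.0,"dz":0.3,"az":2.0,"hand":0},{"dx":6.5,"dy":-4.6,"dz":0.35,"az":2.2,"hand":0},{"dx":7.0,"dy":-4.95,"dz":0.42,"az":2.31,"hand":0},{"dx":7.25,"dy":-5.13,"dz":0.44,"az":2.31,"hand":0}]}}

```text
schema error: expected keys dx, dy, dz, ax, ay, az, hand
```

>>> {"fn": "servo_tool", "kwargs": {"deltas": [{"hand":0},{"hand":0}]}}

```text
schema error: expected keys dx, dy, dz, ax, ay, az, hand
```

```bash
python3 - <<'E' | tail -4
from go import *
import cv2,pickle
m=eyes.camera_model('wrist'); P,d=eyes.snapshot('wrist'); pickle.dump((m,d),open('w1.pkl','wb'))
cv2.imwrite('pics/w1.png',P[:,:,::-1])
cv2.imwrite('pics/w1b.png',cv2.resize(P[:,:,::-1],(768,576)))
s=r.get_state();print(s['clock'],s['tool_pos'],s['contact_force'],s['opening'])
go((0,107,200))
E
```

```text
['top', 'side'] [ 0.5215 -0.0489  0.2228]
[[-1.1, -0.6], [0.3, 0.0], [-0.2, 1.3], [-1.2, 1.3], [-0.2, -0.2], [0.3, 0.2], [0.9, 0.8], [0.2, 1.9], [-1.5, -0.0], [0.5, -1.1], [1.7, -1.6]]
0.15 [ 0.27988352 -0.55825574  0.22607385] [ 0.29322584  0.36037146 -0.52967635] 0.9969237317345673
target [0.4978 0.0555 0.2   ] d units [ 7.832 -7.514  0.445] turn units [-0.014  0.003  2.312]
```

View pics/w1b.png

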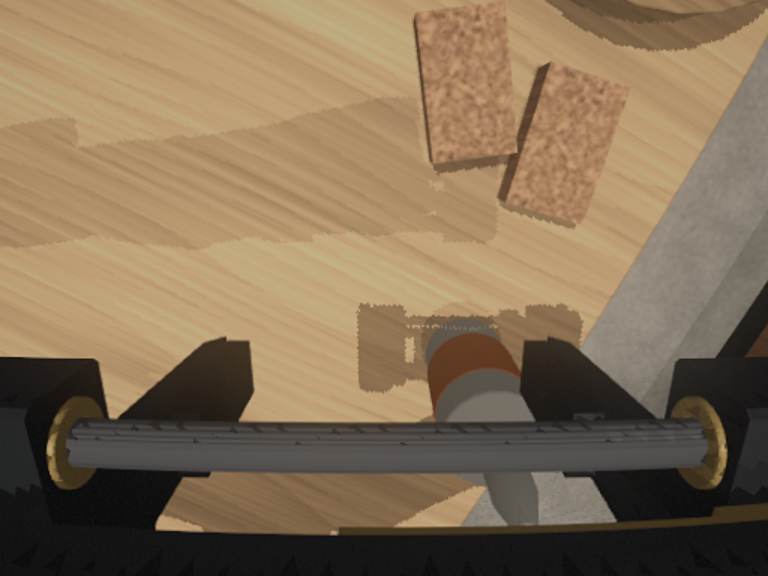

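The move was refused because every row needs all the keys. I'll resend it with every key filled in. The wrist view shows the open fingers at the bottom of the picture.

>>> {"fn": "servo_tool", "kwargs": {"deltas": [{"dx":0.4,"dy":-0.28,"dz":0.02,"ax":0,"ay":0,"az":0.2,"hand":0},{"dx":1.2,"dy":-0.85,"dz":0.05,"ax":0,"ay":0,"az":0.5,"hand":0},{"dx":2.1,"dy":-1.5,"dz":0.1,"ax":0,"ay":0,"az":0.8,"hand":0},{"dx":3.0,"dy":-2.1,"dz":0.15,"ax":0,"ay":0,"az":1.1,"hand":0},{"dx":3.9,"dy":-2.75,"dz":0.2,"ax":0,"ay":0,"az":1.4,"hand":0},{"dx":4.8,"dy":-3.4,"dz":0.25,"ax":0,"ay":0,"az":1.7,"hand":0},{"dx":5.7,"dy":-4.0,"dz":0.3,"ax":0,"ay":0,"az":2.0,"hand":0},{"dx":6.5,"dy":-4.6,"dz":0.35,"ax":0,"ay":0,"az":2.2,"hand":0},{"dx":7.0,"dy":-4.95,"dz":0.42,"ax":0,"ay":0,"az":2.31,"hand":0},{"dx":7.25,"dy":-5.13,"dz":0.44,"ax":0,"ay":0,"az":2.31,"hand":0}]}}

```text
clock: 1.4
tool_pos: [0.5322, -0.0844, 0.1999]
eef_rot: [0.993, 0.114, 0.0, -0.001]
contact_force: [-0.2, -0.6, 0.5]
opening: 0.004
```

>>> {"fn": "servo_tool", "kwargs": {"deltas": [{"dx":0,"dy":0,"dz":0,"ax":0,"ay":0,"az":0,"hand":0},{"dx":0,"dy":0,"dz":0,"ax":0,"ay":0,"az":0,"hand":0}]}}

```text
clock: 1.65
tool_pos: [0.53, -0.0913, 0.2003]
eef_rot: [0.994, 0.11, -0.001, 0.001]
contact_force: [-0.7, -0.3, -0.4]
opening: 0.004
```

```bash
cat > look.py <<'E'
from go import *
import cv2,pickle,sys
n=sys.argv[1]
m=eyes.camera_model('wrist'); P,d=eyes.snapshot('wrist'); pickle.dump((m,d),open(n+'.pkl','wb'))
cv2.imwrite(f'pics/{n}.png',P[:,:,::-1])
cv2.imwrite(f'pics/{n}b.png',cv2.resize(P[:,:,::-1],(768,576)))
s=r.get_state();print(s['clock'],s['tool_pos'],s['contact_force'],s['opening'])
go((0,107,200))
E
python3 look.py w2|tail -2
```

```text
1.7 [ 0.53003225 -0.09132466  0.20041369] [-0.43551135  0.00366621  0.06702639] 0.005330210464262547
target [0.4978 0.0555 0.2   ] d units [ 0.008 -2.505  0.004] turn units [ 0.013  0.01  -0.036]
```

View pics/w2b.png

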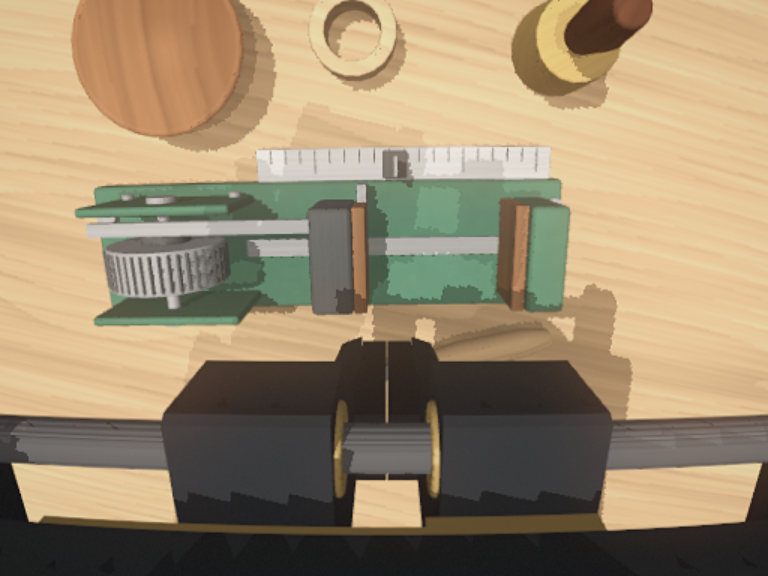

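The wrist view shows the whole clamp: blade near (395,163) and lug near (362,193) in the 1.5x picture, with the fingers shut. I'll check the pose against an enlarged crop.

```bash
python3 - <<'E' | tail -8
from go import *
from h import *
import pickle
crop('pics/w2.png','pics/w2c.png',200,85,300,155,7.5)
crop('pics/w2.png','pics/w2d.png',45,95,175,220,5)
m,d=pickle.load(open('w2.pkl','rb'))
for q in ((0,95,96),(45,-165,18),(-45,-165,18),(33,-30,73),(44,-30,42),(67,-120,18),(40,48,78),(-31,142,78)):
    print(q,np.round(proj(m,W(p,q)),1))
E
```

```text
(0, 95, 96) [ 92.4 182.5]
(45, -165, 18) [374.  120.4]
(-45, -165, 18) [366.9 203.3]
(33, -30, 73) [240.9 138.4]
(44, -30, 42) [242.2 122.9]
(67, -120, 18) [332.   98.1]
(40, 48, 78) [149.4 131.7]
(-31, 142, 78) [ 58.2 210. ]
```

View pics/w2c.png

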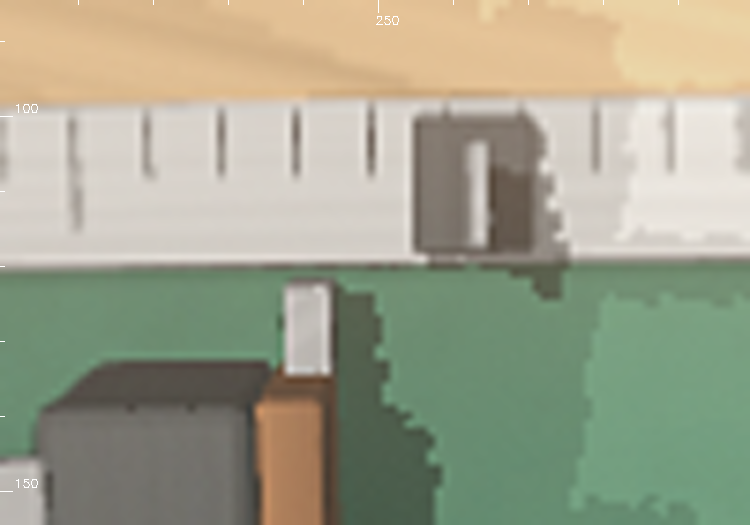

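View pics/w2d.png

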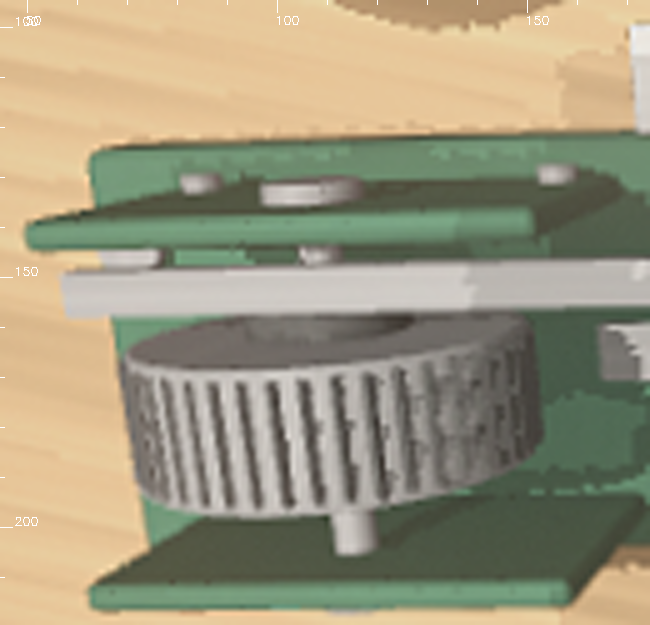

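```bash
cat > fit2.py <<'E'
from fit import *
import pickle
m,d=pickle.load(open('w2.pkl','rb')); M['wrist']=m
C=lambda x,y:(200+x/7.5-.5,85+y/7.5-.5)
D=lambda x,y:(45+x/5-.5,95+y/5-.5)
obs['wrist']=[((45,-165,18),(373,119.5)),((45,165,18),D(93,152)),((33,-30,73),C(322,398)),((37,142,78),D(25,222)),((37,48,78),D(532,208)),((-37,142,78),D(90,608)),((-37,48,78),D(570,606)),((44,-30,42),C(331,284))]
for names in (['wrist'],['top','side','wrist']):
    s=least_squares(res,[.45,0,0],args=(names,)); p2=s.x
    print(names,p2.round(4)); print(s.fun.reshape(-1,2).round(1).tolist())
p=p2; np.save('clamp2.npy',p2)
def loc(n,o,z,p=p):
    w=onz(M[n],*o,z/1000); d=w[:2]-p[:2];c,s_=np.cos(p[2]),np.sin(p[2])
    return np.round([(c*d[0]+s_*d[1])*1000,(-s_*d[0]+c*d[1])*1000],1)
if __name__=='__main__':
  for nm,pp in (('all',p),):
    print('gauge top mid',loc('wrist',C(478,193),60,pp),'blade ends',loc('wrist',C(478,142),60),loc('wrist',C(479,245),60),'lug',loc('wrist',C(331,284),42,pp),'face',loc('wrist',C(322,398),73,pp))
E
python3 fit2.py|tail -5
```

```text
['wrist'] [ 0.5219 -0.0508  0.2316]
[[2.6, -0.5], [-2.7, -0.7], [0.3, 0.5], [-1.4, -0.5], [0.6, -0.5], [-0.8, 1.2], [0.8, 1.1], [0.2, 0.2]]
['top', 'side', 'wrist'] [ 0.5216 -0.0503  0.2279]
[[-0.5, -0.3], [0.7, -0.4], [0.5, 0.8], [-0.3, 1.6], [0.4, -0.3], [1.1, 0.1], [1.7, 1.1], [1.2, 2.4], [-1.6, 0.6], [1.0, -0.7], [2.3, -1.0], [2.2, 0.3], [-3.1, -1.0], [-0.2, 0.9], [-1.9, -0.8], [0.2, -0.4], [-1.5, 0.9], [0.1, 1.2], [-0.2, 0.5]]
gauge top mid [ 56.4 -48.5] blade ends [ 62.3 -48.6] [ 50.3 -48.6] lug [ 44.5 -30.2] face [ 33.8 -30.2]
```

The pointer sits at clamp y ≈ -48.5 mm and the jaw face at -30.2, so I need about 18.3 mm of closing, or 47 mm of rim travel. I'll move above the wheel at y = 105.

```bash
sed -i "s/clamp.npy'/clamp2.npy'/" go.py; python3 - <<'E' | tail -2
from go import *
go((0,105,150)); go((0,105,124))
E
```

```text
target [0.4979 0.052  0.15  ] d units [-0.003 -2.449  0.837] turn units [ 0.013  0.011 -0.084]
target [0.4979 0.052  0.124 ] d units [-0.003 -2.45   1.27 ] turn units [ 0.013  0.011 -0.084]
```

>>> {"fn": "servo_tool", "kwargs": {"deltas": [{"dx":0,"dy":-0.7,"dz":0,"ax":0,"ay":0,"az":-0.04,"hand":0},{"dx":0,"dy":-1.5,"dz":0.2,"ax":0,"ay":0,"az":-0.08,"hand":0},{"dx":0,"dy":-2.2,"dz":0.5,"ax":0,"ay":0,"az":-0.08,"hand":0},{"dx":0,"dy":-2.45,"dz":0.75,"ax":0,"ay":0,"az":-0.08,"hand":0},{"dx":0,"dy":-2.45,"dz":0.83,"ax":0,"ay":0,"az":-0.08,"hand":0},{"dx":0,"dy":-2.45,"dz":0.83,"ax":0,"ay":0,"az":-0.08,"hand":0},{"dx":0,"dy":-2.45,"dz":0.83,"ax":0,"ay":0,"az":-0.08,"hand":0}]}}

```text
clock: 2.58
tool_pos: [0.4992, 0.053, 0.1511]
eef_rot: [0.993, 0.114, 0.001, 0.0]
contact_force: [0.2, -0.4, 0.0]
opening: 0.006
```

```bash
python3 look.py w3 | tail -2; python3 - <<'E' | tail -1
from go import *
go((0,105,124))
E
```

```text
2.625 [0.49920017 0.05334663 0.15108155] [-0.33327627  0.80390157 -0.28893255] 0.006540379093840939
target [0.4974 0.0539 0.2   ] d units [-0.026 -0.016 -0.815] turn units [ 0.007 -0.011  0.009]
target [0.4979 0.052  0.124 ] d units [-0.027  0.017  0.451] turn units [ 0.007 -0.011  0.009]
```

View pics/w3b.png

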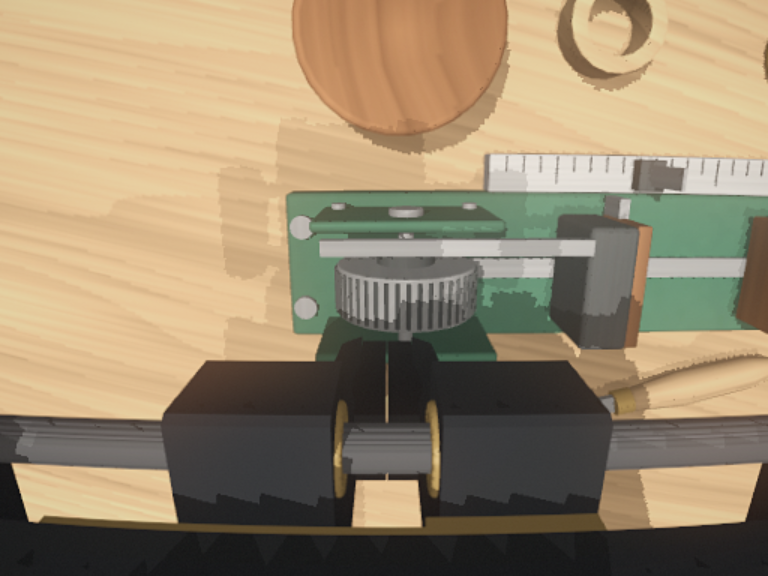

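The wheel is at (405,295) in the 1.5x picture, with the fingertips just above it. I'll descend to just short of contact.

>>> {"fn": "servo_tool", "kwargs": {"deltas": [{"dx":-0.02,"dy":0,"dz":0.15,"ax":0,"ay":0,"az":0,"hand":0},{"dx":-0.02,"dy":0,"dz":0.3,"ax":0,"ay":0,"az":0,"hand":0},{"dx":-0.02,"dy":0,"dz":0.4,"ax":0,"ay":0,"az":0,"hand":0},{"dx":-0.02,"dy":0,"dz":0.45,"ax":0,"ay":0,"az":0,"hand":0},{"dx":-0.02,"dy":0,"dz":0.47,"ax":0,"ay":0,"az":0,"hand":0},{"dx":-0.02,"dy":0,"dz":0.49,"ax":0,"ay":0,"az":0,"hand":0},{"dx":-0.02,"dy":0,"dz":0.5,"ax":0,"ay":0,"az":0,"hand":0},{"dx":-0.02,"dy":0,"dz":0.5,"ax":0,"ay":0,"az":0,"hand":0}]}}

```text
clock: 3.62
tool_pos: [0.4975, 0.0545, 0.1206]
eef_rot: [0.993, 0.115, 0.0, 0.0]
contact_force: [-0.1, 0.8, -0.3]
opening: 0.004
```

>>> {"fn": "servo_tool", "kwargs": {"deltas": [{"dx":0,"dy":0,"dz":0.015,"ax":0,"ay":0,"az":0,"hand":0},{"dx":0,"dy":0,"dz":0.015,"ax":0,"ay":0,"az":0,"hand":0},{"dx":0,"dy":0,"dz":0.015,"ax":0,"ay":0,"az":0,"hand":0}]}}

```text
clock: 4.0
tool_pos: [0.4974, 0.0545, 0.1196]
eef_rot: [0.993, 0.115, -0.0, 0.0]
contact_force: [-0.1, 0.6, 0.5]
opening: -0.001
```

>>> {"fn": "servo_tool", "kwargs": {"deltas": [{"dx":0,"dy":0,"dz":0.015,"ax":0,"ay":0,"az":0,"hand":0},{"dx":0,"dy":0,"dz":0.015,"ax":0,"ay":0,"az":0,"hand":0},{"dx":0,"dy":0,"dz":0.015,"ax":0,"ay":0,"az":0,"hand":0}]}}

```text
clock: 4.38
tool_pos: [0.4974, 0.0545, 0.1187]
eef_rot: [0.993, 0.115, 0.0, 0.0]
contact_force: [-1.1, 0.8, 0.5]
opening: 0.004
```

```bash
python3 look.py w4 | tail -2; python3 - <<'E' | tail -1
from go import *
from h import crop
d=np.array(r.get_state()['tool_pos'])[:2]-p[:2];c,s=np.cos(p[2]),np.sin(p[2])
crop('pics/w4.png','pics/w4c.png',180,140,360,270,4.4)
print(c*d[0]+s*d[1],-s*d[0]+c*d[1])
E
```

```text
4.425 [0.49739919 0.05450548 0.11870959] [-0.29414874 -0.46099763  0.37713726] 0.003170438462096926
target [0.4974 0.0539 0.2   ] d units [-0.002  0.009 -1.355] turn units [ 0.001 -0.     0.033]
0.00011363921565683832 0.10754684065392453
```

View pics/w4c.png

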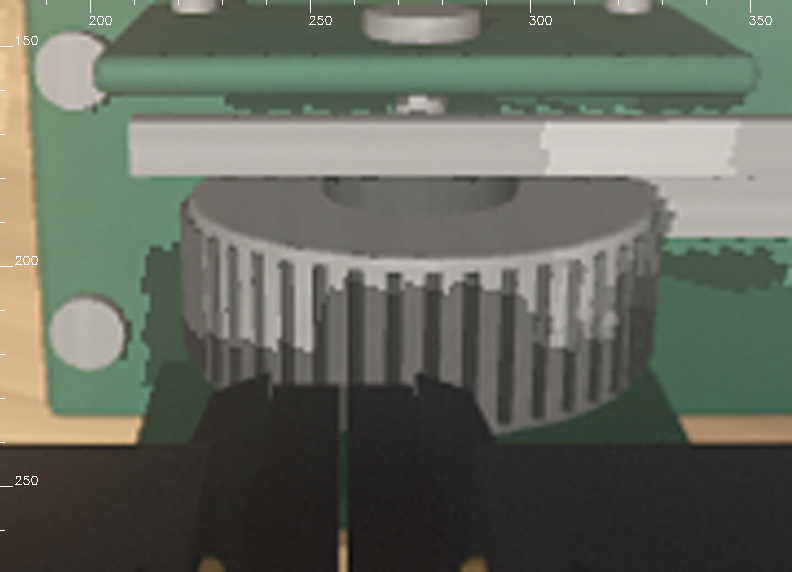

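The tip pair is only about 18 mm wide and sits about 12 mm off the apex, so it is just missing the top. I'll lift, shift towards the apex and descend again.

>>> {"fn": "servo_tool", "kwargs": {"deltas": [{"dx":0,"dy":0,"dz":-0.1,"ax":0,"ay":0,"az":0,"hand":0},{"dx":0,"dy":0.09,"dz":-0.1,"ax":0,"ay":0,"az":0,"hand":0},{"dx":0,"dy":0.09,"dz":-0.08,"ax":0,"ay":0,"az":0,"hand":0},{"dx":0,"dy":0.09,"dz":-0.06,"ax":0,"ay":0,"az":0,"hand":0},{"dx":0,"dy":0.09,"dz":-0.04,"ax":0,"ay":0,"az":0,"hand":0},{"dx":0,"dy":0.09,"dz":-0.03,"ax":0,"ay":0,"az":0,"hand":0},{"dx":0,"dy":0.09,"dz":-0.03,"ax":0,"ay":0,"az":0,"hand":0}]}}

```text
clock: 5.3
tool_pos: [0.4986, 0.0493, 0.1204]
eef_rot: [0.993, 0.115, -0.0, 0.0]
contact_force: [0.4, 0.0, 0.5]
opening: 0.003
```

>>> {"fn": "servo_tool", "kwargs": {"deltas": [{"dx":0,"dy":0,"dz":0.015,"ax":0,"ay":0,"az":0,"hand":0},{"dx":0,"dy":0,"dz":0.03,"ax":0,"ay":0,"az":0,"hand":0},{"dx":0,"dy":0,"dz":0.03,"ax":0,"ay":0,"az":0,"hand":0},{"dx":0,"dy":0,"dz":0.03,"ax":0,"ay":0,"az":0,"hand":0}]}}

```text
clock: 5.8
tool_pos: [0.4986, 0.0493, 0.1187]
eef_rot: [0.993, 0.115, -0.0, 0.0]
contact_force: [0.0, -0.2, -0.1]
opening: 0.006
```

```bash
python3 look.py w5 | tail -2; python3 - <<'E' | tail -12
from go import *
from h import *
import pickle
m,d=pickle.load(open('w5.pkl','rb'))
crop('pics/w5.png','pics/w5c.png',180,140,360,270,4.4)
st=r.get_state();t=np.array(st['tool_pos']);A=R.from_quat(st['eef_rot'])
for q in ((9,0,25),(-9,0,25),(0,0,25)): print('tip',q,np.round(proj(m,t+A.apply(np.array(q)/1000)),1))
for q in ((0,95,96),(13,95,96),(-13,95,96)): print(q,np.round(proj(m,W(p,q)),1))
def pt(u,v):
    o,dr=ray(m,u,v); w=o+dr*d[v,u]; e=w[:2]-p[:2];c,s=np.cos(p[2]),np.sin(p[2])
    return np.round(1000*np.array([c*e[0]+s*e[1],-s*e[0]+c*e[1],w[2]]),1)
for u,v in ((275,200),(275,205),(275,215),(266,222),(250,230),(266,230),(250,227),(266,227),(250,232),(230,172),(300,157)): print(u,v,pt(u,v))
E
```

```text
5.85 [0.49866098 0.04924939 0.11871697] [ 0.53729182 -0.48674597  0.27030136] 0.00539494330591597
target [0.4974 0.0539 0.2   ] d units [-0.002 -0.081 -1.355] turn units [ 0.001 -0.001  0.033]
(-13, 95, 96) [267.9 239.1]
275 200 [11.6 91.2 95.9]
275 205 [ 9.  91.2 97.2]
275 215 [ 2.  91.  95.1]
266 222 [-1.9 96.3 96.2]
250 230 [  8.8 104.9 134. ]
266 230 [  8.8  97.4 133.9]
250 227 [ -5.8 105.7  94.5]
266 227 [-5.4 96.2 95.4]
250 232 [  8.9 104.8 136.5]
230 172 [ 23.4 118.6  75.5]
300 157 [33.5 75.3 77.7]
```

View pics/w5c.png

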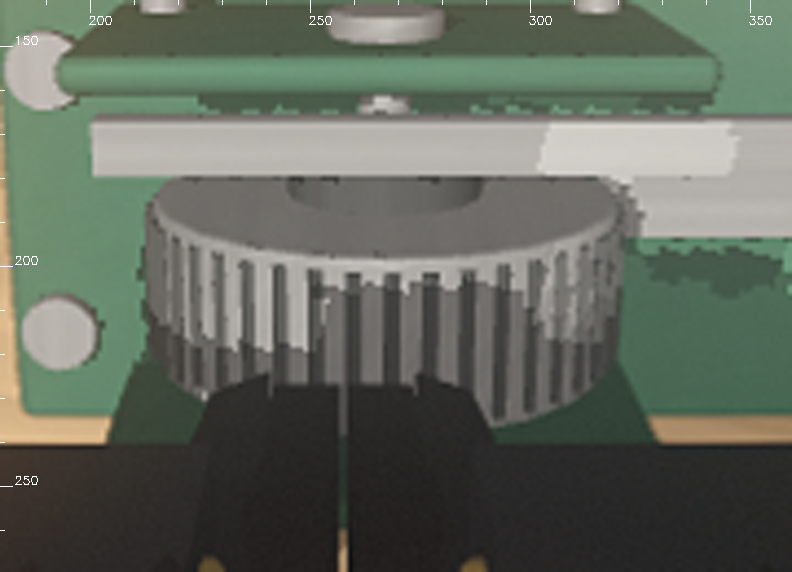

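```bash
python3 - <<'E' | tail -22
from go import *
from h import *
import pickle
m,d=pickle.load(open('w5.pkl','rb'))
st=r.get_state();t=np.array(st['tool_pos']);A=R.from_quat(st['eef_rot'])
for q in ((9,0,25),(-9,0,25),(0,0,25),(9,0,0),(9,0,10)): print('tip',q,np.round(proj(m,t+A.apply(np.array(q)/1000)),1))
P=np.array(m['pose'])
for v in range(222,250,2):
    for u in (250,):
        o,dr=ray(m,u,v); w=o+dr*d[v,u]; print(v,d[v,u].round(4),(1000*A.inv().apply(w-t)).round(1))
E
```

```text
[[0.3, 0.8], [-0.5, 1.7], [-1.6, -0.3], [0.2, -1.3], [1.3, -1.9]]
['top', 'side'] [ 0.5215 -0.0489  0.2228]
[[-1.1, -0.6], [0.3, 0.0], [-0.2, 1.3], [-1.2, 1.3], [-0.2, -0.2], [0.3, 0.2], [0.9, 0.8], [0.2, 1.9], [-1.5, -0.0], [0.5, -1.1], [1.7, -1.6]]
tip (9, 0, 25) [256.1 202.7]
tip (-9, 0, 25) [256.1 231.2]
tip (0, 0, 25) [256.1 217.1]
tip (9, 0, 0) [255.9 217.9]
tip (9, 0, 10) [256.  211.3]
222 0.1939 [-2.5 -3.6 23.4]
224 0.1944 [-3.8 -3.6 23.5]
226 0.1958 [-5.5 -3.6 24.5]
228 0.1554 [  8.9  -2.7 -13.3]
230 0.1537 [  8.7  -2.7 -15.3]
232 0.1512 [  8.8  -2.7 -17.8]
234 0.1491 [  8.7  -2.6 -19.9]
236 0.1462 [  9.   -2.5 -22.9]
238 0.1437 [  9.2  -2.5 -25.5]
240 0.1426 [  8.8  -2.5 -26.7]
242 0.1409 [  8.7  -2.4 -28.5]
244 0.1391 [  8.6  -2.4 -30.3]
246 0.1386 [  8.1  -2.4 -31.1]
248 0.135 [  8.8  -2.3 -34.6]
```

```bash
python3 - <<'E' | tail -32
from go import *
from h import *
import pickle
# w1 = open, start pose
m,d=pickle.load(open('w1.pkl','rb'))
P=np.array(m['pose'])
# camera in tool: fixed mount
Rt=np.array([[0,.963,.269],[1,0,-.001],[-.001,.269,-.963]]);tt=np.array([.069,.001,-.158])
for n in ('w1','w2'):
  m,d=pickle.load(open(n+'.pkl','rb')); P=np.array(m['pose'])
  for u in ((155,375) if n=='w1' else (245,265)):
    for v in range(222,250,3):
        o,dr=ray(m,u,v); c=P[:3,:3].T@dr*d[v,u]; print(n,u,v,(1000*(Rt@c+tt)).round(1))
E
```

```text
w1 155 246 [  7.5 -42.9 -30.1]
w1 155 249 [  6.5 -42.8 -30.8]
w1 375 222 [-82.6 150.4 226.1]
w1 375 225 [-86.6 150.8 225.9]
w1 375 228 [ 10.1  56.4 -16.3]
w1 375 231 [ 10.5  54.8 -21. ]
w1 375 234 [ 11.1  53.1 -25.7]
w1 375 237 [ 10.8  52.2 -28.3]
w1 375 240 [  9.3  52.4 -28.1]
w1 375 243 [  8.6  52.  -29.6]
w1 375 246 [  8.4  51.1 -32.2]
w1 375 249 [  8.5  50.  -35.3]
w2 245 222 [-71.6 -13.1 199.4]
w2 245 225 [-76.3 -13.3 201.9]
w2 245 228 [  8.7  -4.8 -12.5]
w2 245 231 [  8.8  -4.6 -16.3]
w2 245 234 [  9.5  -4.5 -21.4]
w2 245 237 [  8.7  -4.4 -22.9]
w2 245 240 [  8.9  -4.3 -26.6]
w2 245 243 [  9.   -4.2 -29.9]
w2 245 246 [  8.6  -4.1 -31.9]
w2 245 249 [  8.8  -4.  -35.2]
w2 265 222 [-71.8  10.2 199.9]
w2 265 225 [-75.8  10.2 200.5]
w2 265 228 [  8.9   4.8 -12.9]
w2 265 231 [  9.    4.7 -16.8]
w2 265 234 [  8.8   4.6 -19.8]
w2 265 237 [  9.    4.5 -23.6]
w2 265 240 [  8.8   4.4 -26.4]
w2 265 243 [  8.7   4.4 -29.2]
w2 265 246 [  8.8   4.3 -32.3]
w2 265 249 [  8.8   4.2 -35.2]
```

The wrist depth puts the visible finger ends about 37 mm higher than the stated tip position, and there has been no contact. I'll check that with the side camera.

```bash
python3 - <<'E' | tail -5
from go import *
from h import *
import cv2
P,d=eyes.snapshot('side'); cv2.imwrite('pics/s5.png',P[:,:,::-1]); np.save('pics/s5.npy',d)
crop('pics/s5.png','pics/s5c.png',150,70,310,220,4)
m=eyes.camera_model('side')
st=r.get_state();t=np.array(st['tool_pos']);A=R.from_quat(st['eef_rot'])
for q in ((0,0,25),(0,0,-12),(0,0,0)): print('tip',q,np.round(proj(m,t+A.apply(np.array(q)/1000)),1))
E
```

```text
['top', 'side'] [ 0.5215 -0.0489  0.2228]
[[-1.1, -0.6], [0.3, 0.0], [-0.2, 1.3], [-1.2, 1.3], [-0.2, -0.2], [0.3, 0.2], [0.9, 0.8], [0.2, 1.9], [-1.5, -0.0], [0.5, -1.1], [1.7, -1.6]]
tip (0, 0, 25) [205.9 163.5]
tip (0, 0, -12) [204.1 146.1]
tip (0, 0, 0) [204.7 151.9]
```

View pics/s5c.png

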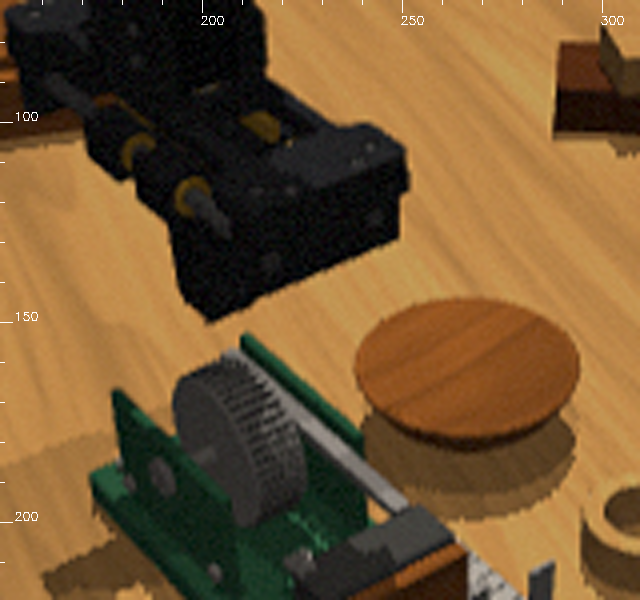

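```bash
python3 - <<'E' | tail -16
from go import *
from h import *
m=eyes.camera_model('side');d=np.load('pics/s5.npy')
st=r.get_state();t=np.array(st['tool_pos']);A=R.from_quat(st['eef_rot'])
for x in (-37,37):
  for y in (-93,93): print('body',x,y,np.round(proj(m,t+A.apply(np.array((x,y,-39))/1000)),1))
for u,v in ((202,146),(202,140),(215,143),(215,135),(230,135),(247,127),(198,143),(195,135),(208,162),(205,152)):
    o,dr=ray(m,u,v); w=o+dr*d[v,u]; print(u,v,d[v,u].round(3),(1000*A.inv().apply(w-t)).round(1),w.round(3))
E
```

```text
['top', 'side'] [ 0.5215 -0.0489  0.2228]
[[-1.1, -0.6], [0.3, 0.0], [-0.2, 1.3], [-1.2, 1.3], [-0.2, -0.2], [0.3, 0.2], [0.9, 0.8], [0.2, 1.9], [-1.5, -0.0], [0.5, -1.1], [1.7, -1.6]]
body -37 -93 [155.7 115.9]
body -37 93 [214.6 169.7]
body 37 -93 [192.7 102.3]
body 37 93 [254.6 151.4]
202 146 0.728 [-10.   11.5 -23.3] [0.492 0.036 0.142]
202 140 0.716 [-10.8  15.3 -37.7] [0.492 0.032 0.156]
215 143 0.639 [-27.9  85.2 -78.9] [ 0.491 -0.04   0.198]
215 135 0.631 [-26.7  85.1 -92.2] [ 0.492 -0.04   0.211]
230 135 0.649 [ -1.5  85.1 -81.7] [ 0.517 -0.034  0.2  ]
247 127 0.661 [ 28.9  85.7 -83.5] [ 0.546 -0.028  0.202]
198 143 0.74 [ -8.8  -3.6 -20.3] [0.489 0.051 0.139]
195 135 0.732 [-10.2  -8.1 -34.4] [0.487 0.055 0.153]
208 162 0.769 [ 2.8  2.8 21.4] [0.502 0.047 0.097]
205 152 0.955 [  77.9 -142.4  119.9] [ 0.542  0.206 -0.001]
```

Both cameras and the lack of contact agree that the hand really sits about 37 mm further back than the stated tip offset. The true tip is about 12 mm behind the reported TCP. I'll keep descending carefully, watching the force, with contact expected near a reported z of about 0.084.

>>> {"fn": "servo_tool", "kwargs": {"deltas": [{"dx":0,"dy":0,"dz":0.1,"ax":0,"ay":0,"az":0,"hand":0},{"dx":0,"dy":0,"dz":0.2,"ax":0,"ay":0,"az":0,"hand":0},{"dx":0,"dy":0,"dz":0.3,"ax":0,"ay":0,"az":0,"hand":0},{"dx":0,"dy":0,"dz":0.4,"ax":0,"ay":0,"az":0,"hand":0},{"dx":0,"dy":0,"dz":0.45,"ax":0,"ay":0,"az":0,"hand":0},{"dx":0,"dy":0,"dz":0.45,"ax":0,"ay":0,"az":0,"hand":0}]}}

```text
clock: 6.65
tool_pos: [0.4985, 0.0492, 0.0914]
eef_rot: [0.993, 0.115, -0.0, 0.0]
contact_force: [-0.1, -0.1, 0.2]
opening: 0.002
```

```bash
python3 look.py w6 | tail -2; python3 - <<'E' | tail -8
from go import *
from h import *
import pickle
m,d=pickle.load(open('w6.pkl','rb'))
crop('pics/w6.png','pics/w6c.png',180,140,360,270,4.4)
def pt(u,v):
    o,dr=ray(m,u,v); w=o+dr*d[v,u]; e=w[:2]-p[:2];c,s=np.cos(p[2]),np.sin(p[2])
    return np.round(1000*np.array([c*e[0]+s*e[1],-s*e[0]+c*e[1],w[2]]),1)
for u,v in ((250,222),(250,225),(250,228),(250,230),(266,224),(266,228),(266,230)): print(u,v,pt(u,v))
E
```

```text
6.7 [0.4986302  0.04922496 0.0916469 ] [ 1.04445217 -0.24683551 -0.55265983] 0.005999413390802894
target [0.4974 0.0539 0.2   ] d units [-0.002 -0.081 -1.806] turn units [0.001 0.001 0.033]
[[-1.1, -0.6], [0.3, 0.0], [-0.2, 1.3], [-1.2, 1.3], [-0.2, -0.2], [0.3, 0.2], [0.9, 0.8], [0.2, 1.9], [-1.5, -0.0], [0.5, -1.1], [1.7, -1.6]]
250 222 [  8.4 105.1  95.8]
250 225 [  6.6 105.1  95.3]
250 228 [  8.9 104.9 104.7]
250 230 [  8.8 104.9 107. ]
266 224 [ 7.  97.1 94.8]
266 228 [  8.8  97.3 104.5]
266 230 [  8.9  97.4 107.1]
```

View pics/w6c.png

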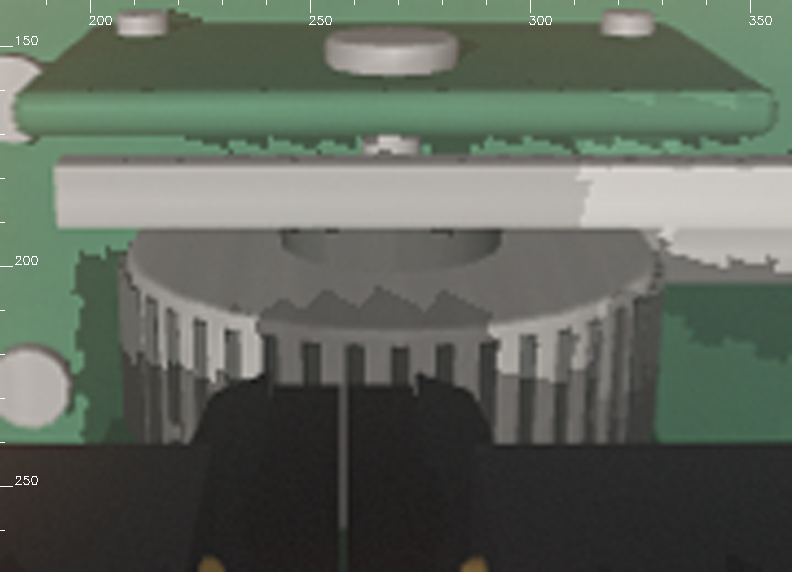

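>>> {"fn": "servo_tool", "kwargs": {"deltas": [{"dx":0,"dy":0,"dz":0.05,"ax":0,"ay":0,"az":0,"hand":0},{"dx":0,"dy":0,"dz":0.09,"ax":0,"ay":0,"az":0,"hand":0},{"dx":0,"dy":0,"dz":0.11,"ax":0,"ay":0,"az":0,"hand":0},{"dx":0,"dy":0,"dz":0.11,"ax":0,"ay":0,"az":0,"hand":0}]}}

```text
clock: 7.2
tool_pos: [0.4986, 0.0492, 0.085]
eef_rot: [0.993, 0.115, -0.0, 0.0]
contact_force: [-0.8, -0.3, 0.1]
opening: 0.006
```

>>> {"fn": "servo_tool", "kwargs": {"deltas": [{"dx":0,"dy":0,"dz":0.015,"ax":0,"ay":0,"az":0,"hand":0},{"dx":0,"dy":0,"dz":0.015,"ax":0,"ay":0,"az":0,"hand":0},{"dx":0,"dy":0,"dz":0.015,"ax":0,"ay":0,"az":0,"hand":0}]}}

```text
clock: 7.58
tool_pos: [0.4987, 0.0492, 0.0844]
eef_rot: [0.993, 0.115, 0.0, 0.0]
contact_force: [-1.2, 0.3, 4.1]
opening: 0.007
```

In contact at 4 N. First stroke: 12 mm towards the fixed jaw (tool +y).

>>> {"fn": "servo_tool", "kwargs": {"deltas": [{"dx":0,"dy":0.04,"dz":0,"ax":0,"ay":0,"az":0,"hand":0},{"dx":0,"dy":0.08,"dz":0,"ax":0,"ay":0,"az":0,"hand":0},{"dx":0,"dy":0.12,"dz":0,"ax":0,"ay":0,"az":0,"hand":0},{"dx":0,"dy":0.16,"dz":0,"ax":0,"ay":0,"az":0,"hand":0},{"dx":0,"dy":0.2,"dz":0,"ax":0,"ay":0,"az":0,"hand":0},{"dx":0,"dy":0.2,"dz":0,"ax":0,"ay":0,"az":0,"hand":0}]}}

```text
clock: 8.32
tool_pos: [0.5016, 0.037, 0.0844]
eef_rot: [0.993, 0.115, 0.0, 0.0]
contact_force: [-0.1, -1.0, 5.0]
opening: 0.01
```

```bash
python3 look.py w7 | tail -2; python3 -c "
from h import *
crop('pics/w7.png','pics/w7c.png',340,80,512,210,4.5)"
```

```text
8.375 [0.5016408  0.03701851 0.08440635] [-0.16546296 -0.37652434  5.30965824] 0.003642213434380534
target [0.4974 0.0539 0.2   ] d units [-0.003 -0.29  -1.927] turn units [ 0.005 -0.004  0.027]
```

View pics/w7c.png

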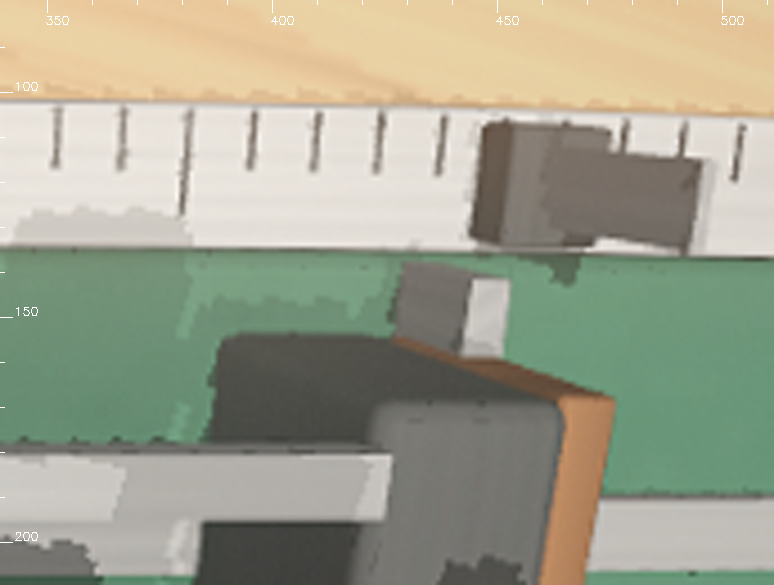

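```bash
cat > ms.py <<'E'
from h import *
import pickle
p=np.load('clamp2.npy')
def loc(n,u,v,z):
    m,d=pickle.load(open(n+'.pkl','rb'));w=onz(m,u,v,z/1000); d=w[:2]-p[:2];c,s_=np.cos(p[2]),np.sin(p[2])
    return np.round([(c*d[0]+s_*d[1])*1000,(-s_*d[0]+c*d[1])*1000],1)
E
python3 -c "
from ms import *
print('lug',loc('w7',452.6,141.7,42),'gauge',loc('w7',495.7,125.1,60),'face',loc('w7',340+614/4.5-.5,80+400/4.5-.5,73))"
```

```text
lug [ 44.1 -34.3] gauge [ 56.5 -48.7] face [ 33.6 -31.3]
```

The lug is at -34.3 and the gauge at -48.7, so about 14 mm remains and the wheel is rolling as predicted. I'll lift, go back and press again.

>>> {"fn": "servo_tool", "kwargs": {"deltas": [{"dx":0,"dy":0,"dz":-0.08,"ax":0,"ay":0,"az":0,"hand":0},{"dx":0,"dy":0,"dz":-0.08,"ax":0,"ay":0,"az":0,"hand":0},{"dx":0,"dy":-0.1,"dz":-0.08,"ax":0,"ay":0,"az":0,"hand":0},{"dx":0,"dy":-0.2,"dz":-0.08,"ax":0,"ay":0,"az":0,"hand":0},{"dx":0,"dy":-0.2,"dz":-0.08,"ax":0,"ay":0,"az":0,"hand":0},{"dx":0,"dy":-0.2,"dz":-0.04,"ax":0,"ay":0,"az":0,"hand":0},{"dx":0,"dy":-0.2,"dz":-0.01,"ax":0,"ay":0,"az":0,"hand":0},{"dx":0,"dy":-0.2,"dz":0,"ax":0,"ay":0,"az":0,"hand":0},{"dx":0,"dy":-0.2,"dz":0,"ax":0,"ay":0,"az":0,"hand":0}]}}

```text
clock: 9.5
tool_pos: [0.4986, 0.049, 0.0844]
eef_rot: [0.993, 0.115, 0.0, 0.0]
contact_force: [0.2, -0.9, 3.0]
opening: 0.005
```

>>> {"fn": "servo_tool", "kwargs": {"deltas": [{"dx":0,"dy":0.04,"dz":0,"ax":0,"ay":0,"az":0,"hand":0},{"dx":0,"dy":0.08,"dz":0,"ax":0,"ay":0,"az":0,"hand":0},{"dx":0,"dy":0.12,"dz":0,"ax":0,"ay":0,"az":0,"hand":0},{"dx":0,"dy":0.16,"dz":0,"ax":0,"ay":0,"az":0,"hand":0},{"dx":0,"dy":0.2,"dz":0,"ax":0,"ay":0,"az":0,"hand":0},{"dx":0,"dy":0.2,"dz":0,"ax":0,"ay":0,"az":0,"hand":0}]}}

```text
clock: 10.25
tool_pos: [0.5015, 0.037, 0.0844]
eef_rot: [0.993, 0.115, 0.0, 0.0]
contact_force: [-0.4, -0.4, 5.4]
opening: 0.006
```

>>> {"fn": "servo_tool", "kwargs": {"deltas": [{"dx":0,"dy":0,"dz":-0.08,"ax":0,"ay":0,"az":0,"hand":0},{"dx":0,"dy":0,"dz":-0.08,"ax":0,"ay":0,"az":0,"hand":0},{"dx":0,"dy":-0.1,"dz":-0.08,"ax":0,"ay":0,"az":0,"hand":0},{"dx":0,"dy":-0.2,"dz":-0.08,"ax":0,"ay":0,"az":0,"hand":0},{"dx":0,"dy":-0.2,"dz":-0.08,"ax":0,"ay":0,"az":0,"hand":0},{"dx":0,"dy":-0.2,"dz":-0.04,"ax":0,"ay":0,"az":0,"hand":0},{"dx":0,"dy":-0.2,"dz":-0.01,"ax":0,"ay":0,"az":0,"hand":0},{"dx":0,"dy":-0.2,"dz":0,"ax":0,"ay":0,"az":0,"hand":0},{"dx":0,"dy":-0.2,"dz":0,"ax":0,"ay":0,"az":0,"hand":0}]}}

```text
clock: 11.38
tool_pos: [0.4986, 0.049, 0.0844]
eef_rot: [0.993, 0.115, 0.0, 0.0]
contact_force: [-0.2, -0.6, 3.6]
opening: 0.004
```

```bash
python3 look.py w8 | tail -2; python3 -c "
from h import *
crop('pics/w8.png','pics/w8c.png',340,80,512,210,4.5)"
```

```text
11.425 [0.49859416 0.04903708 0.08440545] [0.16338276 0.17696822 3.5415761 ] 0.006253803050214191
target [0.4974 0.0539 0.2   ] d units [-0.    -0.084 -1.927] turn units [ 0.002 -0.     0.03 ]
```

View pics/w8c.png

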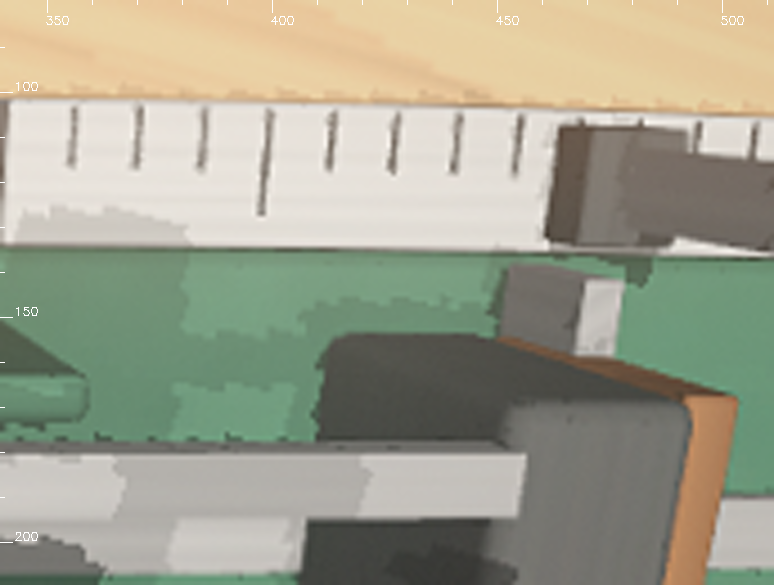

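```bash
python3 -c "
from ms import *
print(loc('w8',477.9,141.9,42))"
```

```text
[ 44.2 -39.2]
```

>>> {"fn": "servo_tool", "kwargs": {"deltas": [{"dx":0,"dy":0.04,"dz":0,"ax":0,"ay":0,"az":0,"hand":0},{"dx":0,"dy":0.08,"dz":0,"ax":0,"ay":0,"az":0,"hand":0},{"dx":0,"dy":0.12,"dz":0,"ax":0,"ay":0,"az":0,"hand":0},{"dx":0,"dy":0.16,"dz":0,"ax":0,"ay":0,"az":0,"hand":0},{"dx":0,"dy":0.2,"dz":0,"ax":0,"ay":0,"az":0,"hand":0},{"dx":0,"dy":0.2,"dz":0,"ax":0,"ay":0,"az":0,"hand":0}]}}

```text
clock: 12.18
tool_pos: [0.5015, 0.0371, 0.0844]
eef_rot: [0.993, 0.115, 0.0, 0.0]
contact_force: [-0.9, 0.9, 5.4]
opening: 0.006
```

```bash
python3 look.py w9 | tail -2; python3 -c "
from h import *
crop('pics/w9.png','pics/w9c.png',340,80,512,210,4.5)"
```

```text
12.225 [0.50146569 0.0371492  0.08440495] [-1.36295411 -0.0202059   5.16770851] 0.007255210196340613
target [0.4974 0.0539 0.2   ] d units [-1.000e-03 -2.870e-01 -1.927e+00] turn units [ 0.003 -0.002  0.028]
```

View pics/w9c.png

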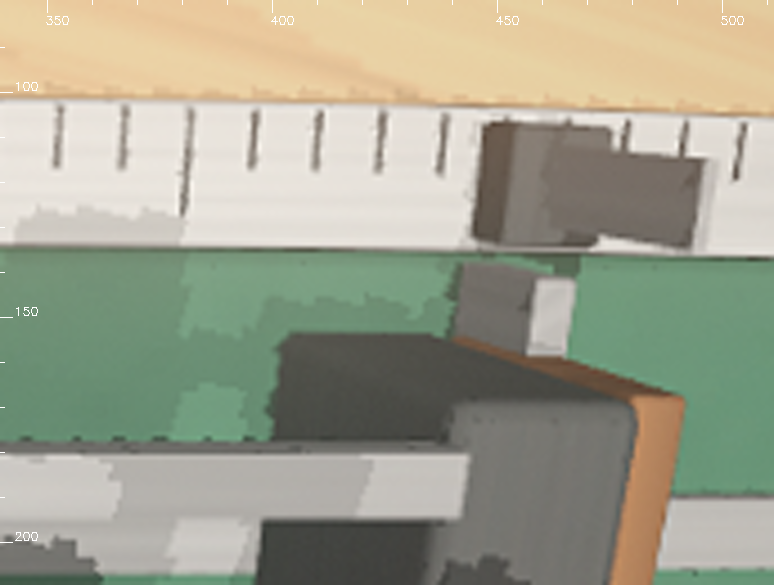

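```bash
python3 -c "
from ms import *
print(loc('w9',467.1,141.7,42),loc('w9',340+705/4.5-.5,125.1,60))"
```

```text
[ 44.2 -44. ] [ 56.4 -48.8]
```

>>> {"fn": "servo_tool", "kwargs": {"deltas": [{"dx":0,"dy":0,"dz":-0.08,"ax":0,"ay":0,"az":0,"hand":0},{"dx":0,"dy":0,"dz":-0.08,"ax":0,"ay":0,"az":0,"hand":0},{"dx":0,"dy":-0.1,"dz":-0.08,"ax":0,"ay":0,"az":0,"hand":0},{"dx":0,"dy":-0.2,"dz":-0.08,"ax":0,"ay":0,"az":0,"hand":0},{"dx":0,"dy":-0.2,"dz":-0.08,"ax":0,"ay":0,"az":0,"hand":0},{"dx":0,"dy":-0.2,"dz":-0.04,"ax":0,"ay":0,"az":0,"hand":0},{"dx":0,"dy":-0.2,"dz":-0.01,"ax":0,"ay":0,"az":0,"hand":0},{"dx":0,"dy":-0.2,"dz":0,"ax":0,"ay":0,"az":0,"hand":0},{"dx":0,"dy":-0.2,"dz":0,"ax":0,"ay":0,"az":0,"hand":0}]}}

```text
clock: 13.35
tool_pos: [0.4986, 0.049, 0.0844]
eef_rot: [0.993, 0.115, 0.0, 0.0]
contact_force: [-0.5, 1.0, 4.0]
opening: 0.006
```

About 4.7 mm remains, so one more stroke of about 12 mm, then lift clear for a square-on check.

>>> {"fn": "servo_tool", "kwargs": {"deltas": [{"dx":0,"dy":0.04,"dz":0,"ax":0,"ay":0,"az":0,"hand":0},{"dx":0,"dy":0.08,"dz":0,"ax":0,"ay":0,"az":0,"hand":0},{"dx":0,"dy":0.12,"dz":0,"ax":0,"ay":0,"az":0,"hand":0},{"dx":0,"dy":0.16,"dz":0,"ax":0,"ay":0,"az":0,"hand":0},{"dx":0,"dy":0.195,"dz":0,"ax":0,"ay":0,"az":0,"hand":0},{"dx":0,"dy":0.195,"dz":0,"ax":0,"ay":0,"az":0,"hand":0},{"dx":0,"dy":0.195,"dz":0,"ax":0,"ay":0,"az":0,"hand":0}]}}

```text
clock: 14.22
tool_pos: [0.5014, 0.0374, 0.0844]
eef_rot: [0.993, 0.115, 0.0, 0.0]
contact_force: [-2.3, -1.1, 4.7]
opening: 0.006
```

>>> {"fn": "servo_tool", "kwargs": {"deltas": [{"dx":0,"dy":0,"dz":-0.2,"ax":0,"ay":0,"az":0,"hand":0},{"dx":0,"dy":0,"dz":-0.6,"ax":0,"ay":0,"az":0,"hand":0},{"dx":0,"dy":0,"dz":-1.0,"ax":0,"ay":0,"az":0,"hand":0},{"dx":0,"dy":0.7,"dz":-1.3,"ax":0,"ay":0,"az":0,"hand":0},{"dx":0,"dy":1.5,"dz":-1.5,"ax":0,"ay":0,"az":0,"hand":0},{"dx":0,"dy":2.2,"dz":-1.5,"ax":0,"ay":0,"az":0,"hand":0},{"dx":0,"dy":2.3,"dz":-1.5,"ax":0,"ay":0,"az":0,"hand":0},{"dx":0,"dy":2.3,"dz":-1.5,"ax":0,"ay":0,"az":0,"hand":0},{"dx":0,"dy":2.3,"dz":-1.5,"ax":0,"ay":0,"az":0,"hand":0}]}}

```text
clock: 15.35
tool_pos: [0.5327, -0.0945, 0.1742]
eef_rot: [0.993, 0.117, -0.0, -0.001]
contact_force: [-0.8, 0.4, 0.1]
opening: 0.005
```

```bash
python3 look.py w10 | tail -2; python3 -c "
from h import *
crop('pics/w10.png','pics/w10c.png',200,85,300,155,7.5)"
```

```text
15.4 [ 0.53276178 -0.094551    0.17420918] [ 0.58791068 -0.31149133 -0.01009721] 0.0029228786017109036
target [0.4974 0.0539 0.2   ] d units [ 1.000e-03 -2.545e+00 -4.270e-01] turn units [-0.01   0.002  0.059]
```

View pics/w10c.png

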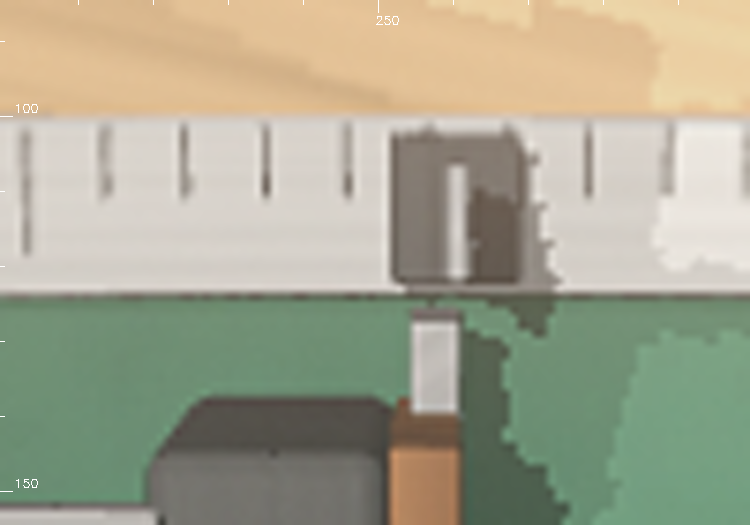

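View pics/w10b.png

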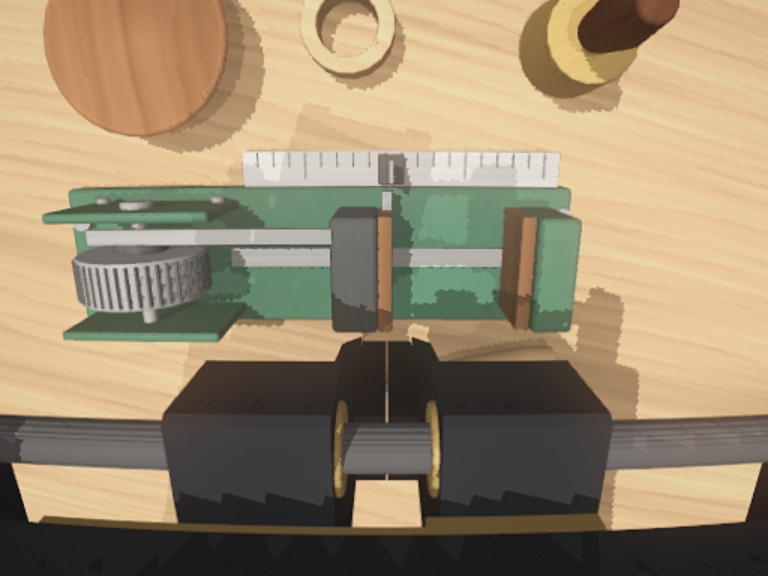

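The blade's centre is at u≈260.4 and the lug's face edge at u≈260.8, so they look in line. I'll confirm in the clamp frame.

```bash
python3 - <<'E'
from ms import *
C=lambda x,y:(200+x/7.5-.5,85+y/7.5-.5)
print('lug',loc('w10',*C(460,322),42),'gauge',loc('w10',*C(457,222),60),'face',loc('w10',*C(460,448),73))
E
python3 - <<'E'
from plant import r,eyes
import cv2
P,d=eyes.snapshot('top');cv2.imwrite('pics/topz.png',P[:,:,::-1])
E
```

```text
lug [ 44. -49.] gauge [ 56.4 -48.4] face [ 33.6 -48.8]
```

View pics/topz.png

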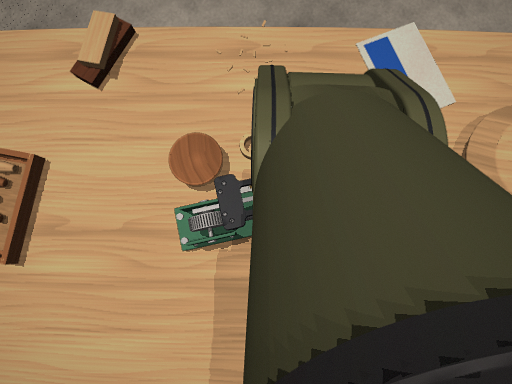

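The jaw is within about 0.6 mm of the pointer. The bowl and ring are where they started, and the hand is about 90 mm clear. Handing in.

```bash
python3 - <<'E'
from plant import r
s=r.get_state();print(s['clock'],abs(s['qd']).max())
print(r.finish_job())
E
```

```text
15.45 0.005926230737930577
the job is handed in; nothing more can be done
None
```

I set the jaw to the pointer and handed the job in at 15.5 s; `finish_job` reports no verdict. I rolled the wheel with the closed fingertips in four level strokes of about 12 mm, pressing with 3 to 5 N. Then I lifted the hand clear.

**Last checks:**
- **Alignment:** the final wrist picture put the jaw's lug at y = -49.0 mm, the jaw face at -48.8 mm and the pointer blade at -48.4 mm in the clamp's frame. That is about 0.6 mm off, with 2.5 mm allowed.
- **Bystanders:** the hand came near none of them. The bowl, ring and mallet look in place in the last wrist and top pictures. The chisel was mostly hidden by the hand and arm in those pictures, so I did not re-measure it.
- **Hand:** the hand was clear, with no contact force beyond sensor noise.

**Disagreement found:** the stated fingertip position (25 mm ahead of the TCP) did not match what I saw. Wrist and side camera depth, and the actual contact height, put the tips about 12 mm behind the reported TCP. I went by the cameras and the contact force instead. My first descents, made on the stated figure, touched nothing.

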